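# Vent the watch pressure tester and hold its lid at the balance point

## Robot

A 7-joint arm with a two-finger parallel gripper is mounted at the origin on the work surface. World frame = base frame: x ahead of the robot, y to its left, z up, the work surface at z = 0. Lengths are in m, angles in rad, forces in N, time in s.
With the tool pointing down it reaches from about 0.4 to 0.85 m from the base axis. Payload 6.9 kg.
Tool frame: the origin (TCP) lies between the finger pads, 19 mm behind the fingertips; this is the grasp point; z points along the fingers, y is the direction in which the jaws open and shut (so a half turn about z gives the same grasp; the last joint's range is limited). The gripper opens to 85 mm and grips with 20 to 120 N. Pads are 22 mm wide; open, the fingers measure 114 mm over their backs; the gripper's body (76 mm by 85 mm) begins 54 mm behind the grasp point. The pads swing forward as they close: fully open they stand 13 mm farther back than shut.
Start: joints at [-1.083, 0.507, -0.238, 1.5, 0.126, 1.149, -0.155], TCP at [0.233, 0.58, 0.25] pointing down, gripper open.
Joint ranges: [-3.08, 3.08], [-0.24, 2.05], [-1.43, 1.35], [0, 2.5], [-1.52, 4.66], [0.17, 1.96], [-2.89, 2.89]. Speed limits (rad/s): [2.39, 2.39, 3.14, 3.14, 3.14, 3.14, 3.14].

## Interface

Orientations are given as a 3x3 rotation matrix whose columns are the frame's x, y, z axes.
In Python, from bench import ctrl gives the robot as it stands.
- The arm moves only by the tool carry_out, never from a script. Its argument "series" is a list of rows, each a list of 3 entries, a list of its own where there are three numbers: the closure, from 0 (fully open) to 1 (shut), then the shift along the tool's x, y, z in mm, then the turn, a rotation vector about the tool's x, y, z in rad. A call has 1 to 5 rows; each row shifts and turns the pose as measured when the row begins, along the tool's axes as they then stand; what a row does not reach is not made up. A row lasts 1/10 s, in which the tool goes at most 50 mm and 8.59 degrees, less where a joint would pass 70% of its speed; a pose out of reach is approached as far as the arm can. A call is refused whole if a number of a shift passes 50 or a number of a turn 0.15, either way. A call with a gripper value outside its range is refused whole. The fingers move at their own pace and stop on an object; "newtons" is the grip in N (left out, the last holds). Time passes only in rows, so rows that do not move let the fingers close. It gives the time, the measured TCP pose, the force and the opening at its end, in the units of the state.
- ctrl.get_state(): the state, without advancing time (a new reading comes with each control period).
- ctrl.camera(name): name is "scene" or "side" or "wrist"; returns (picture, depth): 384x512x3 uint8, blue, green, red; 384x512 float32, m along the optical axis (not along the pixel's ray), 0 where there is no reading.
- ctrl.camera_info(name): a dict with "fovy" (degrees; the focal length in pixels is half the picture's height over the tangent of half this angle, whatever the lens; pixels are square), "cx", "cy" (the principal point, pixels), "dist_coeffs" ([k1, k2, p1, p2, k3] as OpenCV has them; the pictures are not rectified), "R" (3x3) and "t" (3): a world point X has camera coordinates R X + t. Camera axes: x right, y down, z forward; pixel columns grow to the right and rows downward; lengths in m; the calibration is good to about 2 mm. A picture is of the moment at which its call begins: read the wrist's pose just before it. camera_info takes no time and is no camera call; for the wrist camera it gives the pose at the moment of the call.
- ctrl.close_job(): hands the job in, once; it reports no verdict.
The state is a dict: "time_s": time; "qpos": joint angles; "qvel": joint speeds; "effort": joint torques, N m; "ee_pos": TCP position; "orientation": TCP orientation; "ft_force": force on the tool from outside, world axes, zero at the start; "ft_torque": the same for the moment, N m; "opening": opening from 0.0 (shut) to 1.0 (fully open).
Only numpy, scipy, OpenCV 4.12 (cv2) and the standard library are available. Lean on these libraries where they do the work, as an engineer would, in place of code of your own. Each camera call takes 0.05 s, during which the arm holds its last target. There are 200 camera calls.

## Task

Vent the watch pressure tester: with its clear lid still shut, press the green spring plunger right down to its stop, keep it there for a moment, and let it spring back up. Then take the lid by its red bow handle, swing it up to its balance point, standing straight upright over its hinge, and finish while the gripper is still holding the bow there, so that the lid falls neither shut nor backwards and the watchmaker can reach the watch. Do not let the lid go over backwards, and leave the watch and the other things on the bench where they are.

Things in the scene. Friction and masses are not known exactly. Their poses are not given: they have to be found in the camera images.
- tester: Fixed grey and white machine, 270 (x) by 280 (y) mm. Origin: its centre on the bench; x from its front (low console 30 mm high with display, robot side) to its back, y left, z up. Chamber under the lid on the left, white valve housing with the green plunger on the right, tops 85 to 90 mm high. Lid hinge axis: along its y, centre at (90, 50, 95) mm in its frame.
- lid: Clear flap in an aluminium frame with red bow, 0.36 kg (+-40 percent); 125 mm from hinge to front edge, 170 wide, 8 thick. Origin: middle of its hinge axis; y along the hinge, x from front edge to hinge, z up when shut. It opens up and away from the robot: z tilts 0 to 2.4 rad; upright (1.571) is its balance point. Free hinge, no stay: let go, it falls shut below that, backwards beyond.
- bow_bar (a point): Middle of the cross bar of the red U-shaped bow, rigid with the lid and in its plane, beyond its front edge. Bar round, 10 mm thick, 96 long, parallel to the hinge and 185 mm from it. Opening between bar and lid edge 55 mm by 86 mm. Lid shut: bar 95 mm above the bench, 65 above the console; pinch it from above. It can turn between the pads.
- plunger (a joint): Travel of the green plunger (m): 0 up, grows as it is pressed down, 0.014 at its stop. Spring: about 3 N to start, 7.2 N at the stop; springs back when released.
- plunger_top (a point): Centre of the top of the plunger's flat green round head, 34 mm across, on the valve housing right of the lid, at (20, -90, 121) mm in the tester's frame when up; moves straight down when pressed. The lid is 22 mm lower, its edge 55 mm from the plunger's axis.
- watch: Steel watch, 38 mm case with short stiff links, 72 mm long, 11 mm high, lying in the chamber under the lid; origin centre of its underside. Leave alone.
- loupe: Black eyeglass loupe, 36 mm across, 32 mm high, standing left of the tester; origin centre of its underside. Leave alone.
- holder: Round brass movement holder, 60 mm across, 28 mm high, right of the tester; origin centre of its underside. Leave alone.
- blower: Red dust blower standing upright, 56 mm across, 95 mm high; origin centre of its underside. Leave alone.
- jar: Amber glass jar with blue cap, 48 mm across, 55 mm high; origin centre of its underside. Leave alone.
- parts_tray: Grey divided parts tray, 90 by 130 by 18 mm; origin centre of its underside. Leave alone.
- driver: Small screwdriver with yellow handle, 110 mm long, lying on the bench; origin under its middle. Leave alone.

How it is judged:
By the outcome, as a careful person would: the job done as asked, in the order asked, and still so for the second after the job is handed in, while the arm keeps its last pose, push and grip.
It also fails if it takes over 53 s, if anything falls off the work surface, if the arm or the gripper's body presses on something with over 40 N, if the wrist force passes 120 N, or if a joint passes its speed limit or range.

## Working session

There is one attempt and no reset: what is moved stays moved. The work goes in short steps, Python scripts to look and compute and a tool call to move; the robot and the scene stay as the last step left them, time stands still between calls to the robot, and variables do not carry over. Pictures are saved under pics/ and viewed, about 8 in all and at most 12, crops included, and the job is handed in when it is done.

Besides the shell and the picture viewer there is one more tool, called after "Call:" as name(argument=value, ...) on one line, values as JSON. carry_out: Moves the arm, as the interface text tells. Its arguments: {"type":"object","properties":{"series":{"type":"array"},"newtons":{"type":"number"}},"required":["series"]}

```bash
mkdir -p pics; cat > h.py <<'E'
import numpy as np, cv2
from bench import ctrl
np.set_printoptions(precision=4, suppress=True)
def cam(n):
    i=ctrl.camera_info(n); p,d=ctrl.camera(n)
    f=p.shape[0]/2/np.tan(np.radians(i["fovy"])/2)
    K=np.array([[f,0,i["cx"]],[0,f,i["cy"]],[0,0,1]])
    return p,d,K,np.array(i["dist_coeffs"],float),np.array(i["R"]),np.array(i["t"])
def cloud(d,K,D,R,t):
    h,w=d.shape; u,v=np.meshgrid(np.arange(w),np.arange(h))
    n=cv2.undistortPoints(np.stack([u,v],-1).reshape(-1,1,2).astype(float),K,D).reshape(h,w,2)
    X=np.dstack([n*d[...,None],d])
    P=(X-t)@R; P[d<=0]=np.nan
    return P
def toT(v,R): return np.array(R).T@np.array(v)
E
python3 - <<'E'
from h import *
s=ctrl.get_state(); print(s)
ims=[]
for n in("scene","side"):
    a=cam(n); cv2.imwrite(f"pics/{n}0.png",a[0]); np.savez(f"{n}0.npz",*a); print(n,a[4],a[5])
    P=cloud(*a[1:]); b,g,r=[a[0][...,i].astype(int) for i in range(3)]
    for nm,m in(("green",(g>r+40)&(g>b+30)),("red",(r>g+60)&(r>b+60))):
        k,l,st,c=cv2.connectedComponentsWithStats(m.astype(np.uint8))
        for j in range(1,k):
            if st[j,4]>25: print(nm,st[j],c[j],np.nanmedian(P[l==j],0),np.nanmin(P[l==j],0),np.nanmax(P[l==j],0))
E
```

```text
{'time_s': 0.0, 'qpos': array([-1.0825,  0.5083, -0.2375,  1.5012,  0.1257,  1.1489, -0.1548]), 'qvel': array([-0.0008,  0.0006,  0.0007,  0.0009, -0.0002, -0.001 , -0.0003]), 'effort': array([ -0.0003, -62.0595,  -2.187 , -24.965 ,   0.0126,   0.0122,
         0.    ]), 'ee_pos': array([0.2334, 0.5793, 0.2491]), 'orientation': array([[-0.9276,  0.3736, -0.0006],
       [ 0.3736,  0.9276, -0.0017],
       [-0.0001, -0.0018, -1.    ]]), 'ft_force': array([-0.0377, -0.3161, -0.0415]), 'ft_torque': array([-0.0395,  0.0278, -0.011 ]), 'opening': 0.9967916436661208}
scene [[ 0.4136  0.9103  0.0133]
 [ 0.6447 -0.2825 -0.7103]
 [-0.6428  0.3024 -0.7038]] [-0.1879 -0.2665  1.617 ]
green [263 195  11   9  73] [268.     199.3014] [ 0.585  -0.013   0.1208] [ 0.5694 -0.0277  0.1163] [0.5973 0.0009 0.1246]
red [246   0  31  22 323] [260.2322   7.2972] [-0.6639  0.565   0.116 ] [-0.8162  0.1344  0.0461] [0.1168 0.6933 0.4686]
red [363 137  13  16 140] [369.2143 144.6286] [0.4254 0.4574 0.0455] [0.4027 0.4407 0.0203] [0.441  0.4777 0.0688]
red [280 162  38  21 115] [295.3478 169.9913] [0.4803 0.122  0.0986] [ 0.3824  0.0765 -0.0024] [0.5295 0.1795 0.1042]
side [[-0.9619 -0.2734 -0.0012]
 [-0.1715  0.6067 -0.7762]
 [ 0.2129 -0.7464 -0.6305]] [0.4865 0.1744 1.3173]
green [231 176   9   5  40] [235.1   178.025] [ 0.5782 -0.0093  0.1224] [ 0.5644 -0.1666  0.0008] [0.6474 0.0036 0.1258]
red [232 202  28  24 124] [248.5242 214.4919] [0.4803 0.1348 0.1009] [0.4626 0.0739 0.0305] [0.5295 0.1854 0.1048]
red [232 306  18  26 270] [240.7889 320.1704] [0.4042 0.4791 0.0523] [0.3853 0.4538 0.0259] [0.4315 0.4947 0.098 ]
```

```bash
python3 - <<'E'
from h import *
A=[]
for n in("scene","side"):
    z=np.load(f"{n}0.npz"); a=[z[f"arr_{i}"] for i in range(6)]
    P=cloud(*a[1:]); b,g,r=[a[0][...,i].astype(int) for i in range(3)]
    ok=(P[...,0]>.38)&(P[...,0]<.62)&(P[...,1]>0.03)&(P[...,1]<.25)&(P[...,2]>.09)&(P[...,2]<.106)&(r>g+60)&(r>b+60)
    Q=P[ok]; print(n,len(Q)); print(Q[np.argsort(Q[:,1])][::4,:])
    c=cv2.resize(a[0][90:290,130:420],None,fx=2.7,fy=2.7,interpolation=cv2.INTER_CUBIC); A.append(c)
cv2.imwrite("pics/a.png",A[0]); cv2.imwrite("pics/b.png",A[1])
E
```

```text
scene 114
[[0.5167 0.0765 0.0959]
 [0.5061 0.0786 0.098 ]
 [0.5236 0.0794 0.0968]
 [0.4914 0.0797 0.097 ]
 [0.5206 0.0806 0.1017]
 [0.5001 0.0815 0.0998]
 [0.5051 0.0823 0.0997]
 [0.5101 0.083  0.0998]
 [0.4899 0.0834 0.1025]
 [0.4701 0.087  0.1006]
 [0.4735 0.0922 0.0976]
 [0.4718 0.0996 0.1015]
 [0.474  0.1055 0.0973]
 [0.4699 0.1147 0.0946]
 [0.4718 0.1207 0.094 ]
 [0.4755 0.1286 0.0983]
 [0.4752 0.1391 0.0984]
 [0.4726 0.144  0.0986]
 [0.4743 0.1537 0.0965]
 [0.477  0.1622 0.0998]
 [0.4711 0.1695 0.0965]
 [0.4976 0.1743 0.1042]
 [0.4861 0.1747 0.0988]
 [0.4777 0.1759 0.0996]
 [0.5022 0.1763 0.0952]
 [0.5134 0.1766 0.0963]
 [0.4948 0.1769 0.0969]
 [0.4803 0.1778 0.101 ]
 [0.4898 0.1794 0.1002]]
side 119
[[0.4943 0.0779 0.0992]
 [0.4793 0.0811 0.1011]
 [0.4963 0.083  0.1031]
 [0.5173 0.084  0.0988]
 [0.468  0.0843 0.1021]
 [0.4851 0.0854 0.0988]
 [0.4919 0.0862 0.1024]
 [0.5058 0.0866 0.1039]
 [0.495  0.0875 0.1028]
 [0.4632 0.0892 0.103 ]
 [0.4673 0.0994 0.1019]
 [0.4648 0.1083 0.1015]
 [0.4626 0.1161 0.1044]
 [0.4711 0.1223 0.0989]
 [0.4649 0.1322 0.1005]
 [0.4658 0.1411 0.1039]
 [0.4676 0.1466 0.0996]
 [0.4681 0.1564 0.1041]
 [0.4656 0.1649 0.1038]
 [0.4702 0.172  0.1004]
 [0.5295 0.176  0.0973]
 [0.4687 0.1773 0.1014]
 [0.505  0.1784 0.1016]
 [0.5114 0.1795 0.1009]
 [0.5178 0.1805 0.1002]
 [0.4975 0.1811 0.1017]
 [0.4839 0.1819 0.1017]
 [0.4805 0.1823 0.0985]
 [0.5137 0.1827 0.0989]
 [0.4767 0.1837 0.1009]]
```

View pics/a.png

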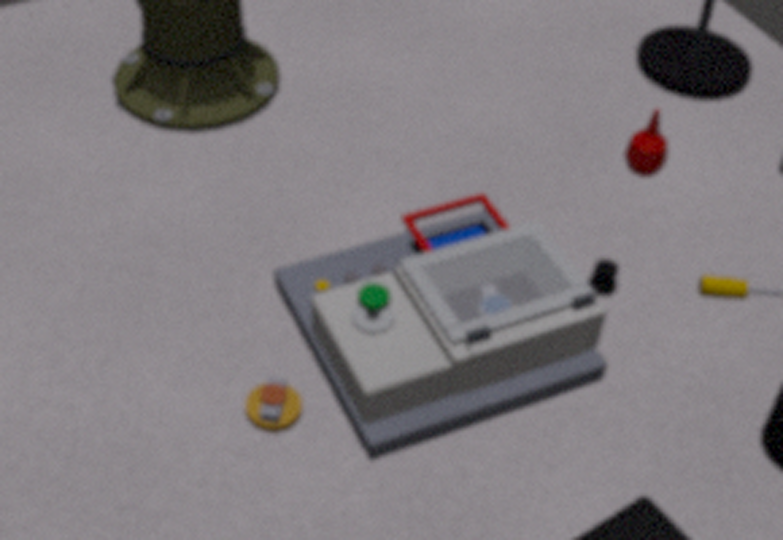

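View pics/b.png

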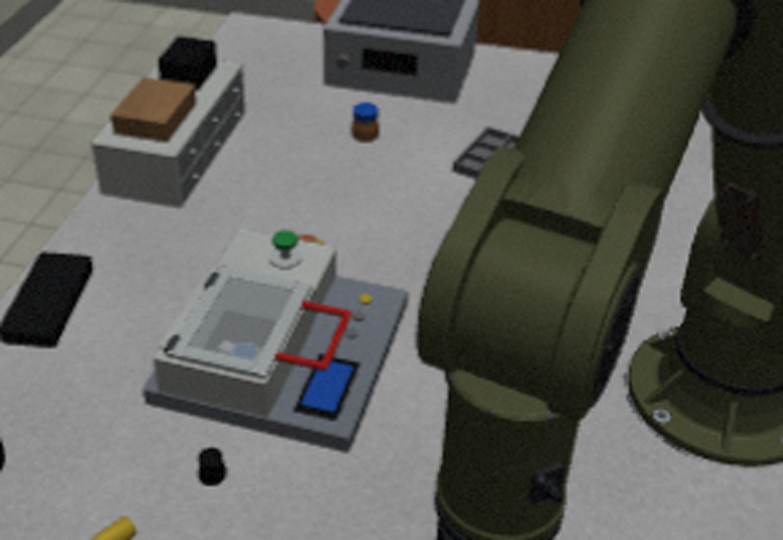

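The lid is shut. In the scene camera the green plunger is at about px (268,199) and the bow bar at about (295,170), with tester yaw near 0. I'll swing round about the base with the gripper closing.

Call:
carry_out(series=[[1,[-50,-2,0],[0,0,0.083]],[1,[-50,-2,0],[0,0,0.083]],[1,[-50,-2,0],[0,0,0.083]],[1,[-50,-2,0],[0,0,0.083]],[1,[-50,-2,0],[0,0,0.083]]], newtons=40)

```text
time_s: 0.6
ee_pos: [0.4348, 0.4458, 0.2455]
orientation: [[-0.701, 0.713, -0.009], [0.713, 0.701, -0.0], [0.006, -0.006, -1.0]]
ft_force: [0.4, 0.5, 0.0]
opening: 0.144
```

Call:
carry_out(series=[[1,[-50,-2,0],[0,0,0.083]],[1,[-50,-2,0],[0,0,0.083]],[1,[-50,-2,0],[0,0,0.083]],[1,[-50,-2,0],[0,0,0.083]],[1,[-50,-2,0],[0,0,0.083]]])

```text
time_s: 1.1
ee_pos: [0.5678, 0.2362, 0.2418]
orientation: [[-0.338, 0.941, -0.011], [0.941, 0.338, -0.002], [0.002, -0.011, -1.0]]
ft_force: [1.0, 0.3, 0.4]
opening: 0.002
```

Call:
carry_out(series=[[1,[-50,-5,0],[0,0,0.075]],[1,[-50,-6,0],[0,0,0.075]],[1,[-50,-6,0],[0,0,0.075]],[1,[-50,-6,0],[0,0,0.075]],[1,[-50,-6,0],[0,0,0.065]]])

```text
time_s: 1.6
ee_pos: [0.5864, -0.0114, 0.2395]
orientation: [[0.037, 0.999, -0.013], [0.999, -0.037, -0.003], [-0.003, -0.013, -1.0]]
ft_force: [0.9, -0.1, 0.4]
opening: 0.001
```

```bash
python3 - <<'E'
from h import *
s=ctrl.get_state(); print(s["time_s"],s["ee_pos"],s["orientation"],s["qpos"])
a=cam("wrist"); cv2.imwrite("pics/w1.png",a[0]); np.savez("w1.npz",*a)
P=cloud(*a[1:]); b,g,r=[a[0][...,i].astype(int) for i in range(3)]
for nm,m in(("green",(g>r+40)&(g>b+30)),("red",(r>g+60)&(r>b+60))):
    k,l,st,c=cv2.connectedComponentsWithStats(m.astype(np.uint8))
    for j in range(1,k):
        if st[j,4]>100:
            q=P[l==j]; print(nm,st[j],c[j],np.nanmedian(q,0),np.nanpercentile(q,2,axis=0),np.nanpercentile(q,98,axis=0))
E
```

```text
1.6 [ 0.5864 -0.0114  0.2395] [[ 0.037   0.9992 -0.0132]
 [ 0.9993 -0.037  -0.0027]
 [-0.0032 -0.0131 -0.9999]] [-0.1258  0.4619  0.1587  1.6137 -0.0764  1.0854  0.0162]
green [ 230  174   39   36 1113] [249.0701 191.6442] [ 0.5807 -0.0083  0.12  ] [ 0.5661 -0.0231  0.1185] [0.595  0.0059 0.1214]
red [  89    0   92   83 1708] [121.9766  57.1048] [0.4731 0.0891 0.0984] [0.4657 0.081  0.0958] [0.526  0.1372 0.1002]
```

View pics/w1.png

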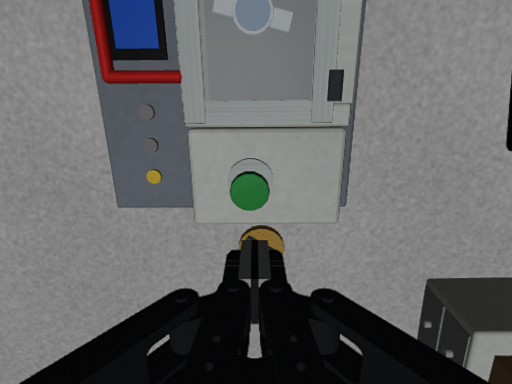

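The wrist view shows the plunger head at px (249,192), which puts it at (0.581,-0.008,0.120). That agrees with the overview, so I'll descend.

Call:
carry_out(series=[[1,[3,-5,35],[0,0.002,0]],[1,[0,0,35],[0,0,0]],[1,[0,0,15],[0,0,0]],[1,[0,0,5],[0,0,0]],[1,[0,0,0],[0,0,0]]])

```text
time_s: 2.15
ee_pos: [0.5781, -0.0266, 0.1474]
orientation: [[0.062, 0.998, -0.014], [0.998, -0.062, -0.01], [-0.011, -0.013, -1.0]]
ft_force: [0.7, 0.2, 0.3]
opening: 0.003
```

Call:
carry_out(series=[[1,[18,1,0],[0,0,-0.06]],[1,[0,0,0],[0,0,0]]])

```text
time_s: 2.35
ee_pos: [0.5812, -0.0066, 0.1484]
orientation: [[-0.003, 1.0, -0.012], [1.0, 0.003, -0.009], [-0.009, -0.012, -1.0]]
ft_force: [-0.4, 0.9, 0.5]
opening: -0.002
```

Call:
carry_out(series=[[1,[0,0,7],[0,0,0]],[1,[0,0,5],[0,0,0]],[1,[0,0,4],[0,0,0]],[1,[0,0,4],[0,0,0]],[1,[0,0,2],[0,0,0]]])

```text
time_s: 2.85
ee_pos: [0.5823, -0.0055, 0.128]
orientation: [[-0.005, 1.0, -0.007], [1.0, 0.005, -0.008], [-0.008, -0.007, -1.0]]
ft_force: [-1.9, 1.2, 5.6]
opening: 0.001
```

Call:
carry_out(series=[[1,[0,0,3],[0,0,0]],[1,[0,0,3],[0,0,0]],[1,[0,0,2],[0,0,0]],[1,[0,0,2],[0,0,0]]])

```text
time_s: 3.25
ee_pos: [0.5823, -0.0055, 0.1257]
orientation: [[-0.003, 1.0, -0.002], [1.0, 0.003, -0.006], [-0.006, -0.002, -1.0]]
ft_force: [-5.8, 0.3, 19.0]
opening: -0.002
```

Call:
carry_out(series=[[1,[0,0,2],[0,0,0]],[1,[0,0,2],[0,0,0]],[1,[0,0,2],[0,0,0]],[1,[0,0,2],[0,0,0]],[1,[0,0,2],[0,0,0]]])

```text
time_s: 3.75
ee_pos: [0.5822, -0.0056, 0.1257]
orientation: [[-0.001, 1.0, 0.004], [1.0, 0.001, -0.003], [-0.003, 0.004, -1.0]]
ft_force: [-6.9, 1.4, 20.9]
opening: -0.001
```

Call:
carry_out(series=[[1,[0,0,2],[0,0,0]],[1,[0,0,2],[0,0,0]],[1,[0,0,2],[0,0,0]],[1,[0,0,2],[0,0,0]],[1,[0,0,2],[0,0,0]]])

```text
time_s: 4.25
ee_pos: [0.582, -0.0056, 0.1256]
orientation: [[0.001, 1.0, 0.011], [1.0, -0.001, 0.0], [0.0, 0.011, -1.0]]
ft_force: [-6.7, 2.1, 21.5]
opening: -0.003
```

Force rises to about 21 N with no further travel, so the plunger is on its stop and held there. Now I'll release it straight up.

Call:
carry_out(series=[[1,[0,0,-10],[0,0,0]],[1,[0,0,-15],[0,0,0]],[1,[0,0,-25],[0,0,0]],[1,[0,0,-30],[0,0,0]],[1,[0,0,0],[0,0,0]]])

```text
time_s: 4.75
ee_pos: [0.5817, -0.0073, 0.2082]
orientation: [[0.004, 1.0, 0.012], [1.0, -0.004, -0.001], [-0.001, 0.012, -1.0]]
ft_force: [0.8, 0.1, -0.1]
opening: 0.001
```

```bash
python3 - <<'E'
from h import *
s=ctrl.get_state(); print(s["time_s"],s["ee_pos"],s["orientation"])
a=cam("wrist"); cv2.imwrite("pics/w2.png",a[0])
P=cloud(*a[1:]); b,g,r=[a[0][...,i].astype(int) for i in range(3)]
q=P[(g>r+40)&(g>b+30)]; print(len(q),np.nanmedian(q,0))
for n in("scene","side"):
    a=cam(n); P=cloud(*a[1:]); b,g,r=[a[0][...,i].astype(int) for i in range(3)]
    q=P[(g>r+40)&(g>b+30)&(abs(P[...,0]-.58)<.05)&(abs(P[...,1])<.05)]; print(n,len(q),np.nanmedian(q,0) if len(q) else "")
    ok=(P[...,0]>.44)&(P[...,0]<.485)&(P[...,1]>0.095)&(P[...,1]<.165)&(abs(P[...,2]-.098)<.008)&(r>g+60)&(r>b+60)
    q=P[ok]
    if len(q)>10: print("bar",len(q),q.mean(0),"slope dx/dy",np.polyfit(q[:,1],q[:,0],1)[0])
    ok=(P[...,0]>.44)&(P[...,0]<.54)&(P[...,1]>0.05)&(P[...,1]<.2)&(abs(P[...,2]-.098)<.008)&(r>g+60)&(r>b+60)
    q=P[ok]
    if len(q)>10: print("bow y",np.percentile(q[:,1],[2,98]))
E
```

```text
4.75 [ 0.5817 -0.0073  0.2082] [[ 0.0036  0.9999  0.0125]
 [ 1.     -0.0036 -0.0008]
 [-0.0007  0.0125 -0.9999]]
1385 [ 0.5805 -0.0082  0.12  ]
scene 77 [ 0.5854 -0.0124  0.1211]
bar 31 [0.4727 0.137  0.098 ] slope dx/dy 0.04512347708901194
bow y [0.0777 0.1798]
side 38 [ 0.5784 -0.0084  0.1229]
bar 31 [0.4672 0.1311 0.1013] slope dx/dy 0.024810261496344504
bow y [0.0807 0.1842]
```

Call:
carry_out(series=[[0.45,[35,-28,0],[0.012,0,0.03]],[0.45,[40,-32,0],[0,0,0]],[0.45,[40,-32,0],[0,0,0]],[0.45,[15,-14,0],[0,0,0]],[0.45,[0,0,0],[0,0,0]]])

```text
time_s: 5.4
ee_pos: [0.4719, 0.1265, 0.1972]
orientation: [[0.039, 0.999, -0.016], [0.999, -0.039, -0.005], [-0.005, -0.016, -1.0]]
ft_force: [-0.5, -0.2, 0.2]
opening: 0.55
```

```bash
python3 - <<'E'
from h import *
s=ctrl.get_state(); print(s["time_s"],s["ee_pos"],s["orientation"],s["opening"])
a=cam("wrist"); cv2.imwrite("pics/w3.png",a[0])
P=cloud(*a[1:]); b,g,r=[a[0][...,i].astype(int) for i in range(3)]
ok=(r>g+60)&(r>b+60)&(abs(P[...,2]-.098)<.01)
q=P[ok]; print(len(q),np.nanpercentile(q,[1,50,99],axis=0))
k=q[q[:,0]<.478]; print(len(k),k.mean(0), np.polyfit(k[:,1],k[:,0],1))
E
```

```text
5.4 [0.4719 0.1265 0.1972] [[ 0.0389  0.9991 -0.0163]
 [ 0.9992 -0.039  -0.0047]
 [-0.0053 -0.0161 -0.9999]] 0.5502603162528987
3015 [[0.4648 0.0824 0.0954]
 [0.4758 0.1565 0.0984]
 [0.529  0.186  0.1002]]
1581 [0.4702 0.1377 0.0982] [0.0213 0.4673]
```

View pics/w3.png

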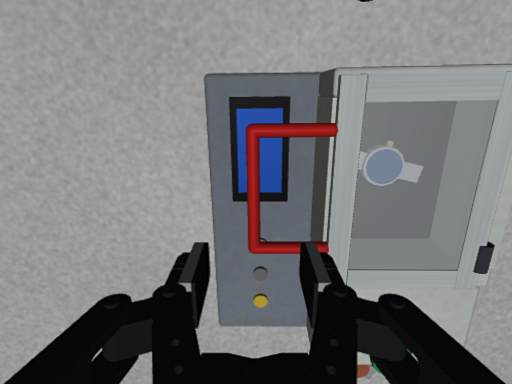

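The lid is still shut. The bow bar runs down the picture at px x≈254, from y 130 to 248, and sits centred between the open fingers, with bar middle at (0.470, 0.134). Next I'll descend astride it.

Call:
carry_out(series=[[0.45,[8,0,30],[-0.012,0,-0.01]],[0.45,[0,0,30],[0,0,0]],[0.45,[0,0,25],[0,0,0]],[0.45,[0,0,7],[0,0,0]],[0.45,[0,0,0],[0,0,0]]])

```text
time_s: 5.95
ee_pos: [0.4771, 0.1271, 0.1007]
orientation: [[0.037, 0.999, -0.001], [0.999, -0.037, -0.009], [-0.009, -0.001, -1.0]]
ft_force: [-0.0, -0.3, -0.2]
opening: 0.553
```

Call:
carry_out(series=[[0.45,[6,-6,4],[0,0,-0.01]],[0.45,[0,0,0],[0,0,0]]])

```text
time_s: 6.15
ee_pos: [0.4722, 0.1325, 0.0973]
orientation: [[0.028, 1.0, 0.0], [1.0, -0.028, -0.009], [-0.009, 0.0, -1.0]]
ft_force: [0.7, 0.5, 0.5]
opening: 0.55
```

Call:
carry_out(series=[[0.45,[0,-2,2],[0,0,0]],[1,[0,0,0],[0,0,0]],[1,[0,0,0],[0,0,0]],[1,[0,0,0],[0,0,0]],[1,[0,0,0],[0,0,0]]], newtons=40)

```text
time_s: 6.65
ee_pos: [0.4696, 0.1331, 0.0975]
orientation: [[0.027, 1.0, 0.001], [1.0, -0.027, -0.008], [-0.008, 0.002, -1.0]]
ft_force: [1.4, -1.2, -2.4]
opening: 0.096
```

```bash
python3 - <<'E'
from h import *
s=ctrl.get_state(); print(s["time_s"],s["ee_pos"],s["orientation"],s["opening"],s["ft_force"],s["ft_torque"])
a=cam("wrist"); cv2.imwrite("pics/w4.png",a[0])
E
```

```text
6.65 [0.4696 0.1331 0.0975] [[ 0.0275  0.9996  0.0013]
 [ 0.9996 -0.0275 -0.0079]
 [-0.0079  0.0015 -1.    ]] 0.09605939758527705 [ 1.4335 -1.162  -2.3631] [-0.075  -0.2919 -0.0159]
```

View pics/w4.png

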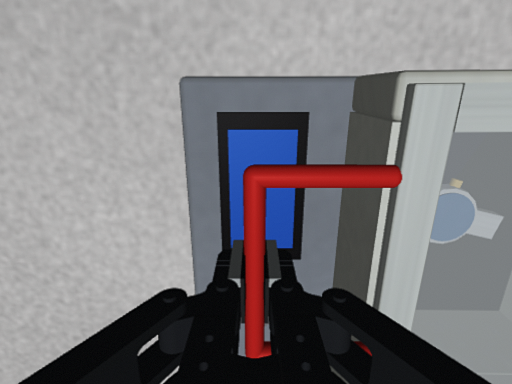

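The bar is between the pads (px x≈255, y 170–350) and the opening reads about 8 mm, so it is gripped. Now I'll raise it along the 185 mm arc.

Call:
carry_out(series=[[1,[0,0.6,-14.8],[0,0,0]],[1,[0,1.8,-14.7],[0,0,0]],[1,[0,2.9,-14.5],[0,0,0]],[1,[0,4.1,-14.2],[0,0,0]],[1,[0,5.2,-13.9],[0,0,0]]])

```text
time_s: 7.2
ee_pos: [0.4835, 0.1327, 0.1694]
orientation: [[0.028, 1.0, -0.003], [1.0, -0.028, -0.01], [-0.01, -0.003, -1.0]]
ft_force: [3.2, 1.2, -3.4]
opening: 0.097
```

Call:
carry_out(series=[[1,[0,6.3,-13.4],[0,0,0]],[1,[0,7.4,-12.8],[0,0,0]],[1,[0,8.4,-12.2],[0,0,0]],[1,[0,9.3,-11.5],[0,0,0]],[1,[0,10.2,-10.7],[0,0,0]]])

```text
time_s: 7.7
ee_pos: [0.5231, 0.1316, 0.2308]
orientation: [[0.028, 1.0, -0.011], [1.0, -0.028, -0.011], [-0.012, -0.01, -1.0]]
ft_force: [0.2, 0.9, -4.7]
opening: 0.1
```

Call:
carry_out(series=[[1,[0,10.9,-10],[0,0,0]],[1,[0,11.7,-9.1],[0,0,0]],[1,[0,12.4,-8.1],[0,0,0]],[1,[0,13,-7.1],[0,0,0]],[1,[0,13.5,-6],[0,0,0]]])

```text
time_s: 8.2
ee_pos: [0.581, 0.13, 0.2721]
orientation: [[0.027, 0.999, -0.024], [1.0, -0.027, -0.012], [-0.013, -0.023, -1.0]]
ft_force: [-4.9, -0.3, 6.1]
opening: 0.095
```

Call:
carry_out(series=[[1,[0,11.2,-4.6],[0,0,0]],[1,[0,11.5,-3.8],[0,0,0]],[1,[0,10,-2.6],[0,0,0]],[1,[0,7,-1.5],[0,0,0]],[1,[0,4,-1],[0,0,0]]])

```text
time_s: 8.7
ee_pos: [0.6253, 0.1287, 0.2863]
orientation: [[0.027, 0.999, -0.027], [1.0, -0.028, -0.012], [-0.012, -0.027, -1.0]]
ft_force: [-2.4, 0.1, -1.5]
opening: 0.1
```

Call:
carry_out(series=[[1,[0,0,0],[-0.02,0,0]],[1,[0,0,0],[0,0,0]]])

```text
time_s: 8.9
ee_pos: [0.6258, 0.1287, 0.286]
orientation: [[0.028, 1.0, -0.005], [1.0, -0.028, -0.012], [-0.012, -0.005, -1.0]]
ft_force: [-2.4, 0.8, 1.8]
opening: 0.093
```

Call:
carry_out(series=[[1,[0,8,-1],[0,0,0]],[1,[0,8,-0.7],[0,0,0]],[1,[0,5,0],[0,0,0]],[1,[0,2,0],[0,0,0]],[1,[0,0,0],[0,0,0]]])

```text
time_s: 9.4
ee_pos: [0.6505, 0.128, 0.2888]
orientation: [[0.027, 1.0, -0.004], [1.0, -0.027, -0.012], [-0.012, -0.004, -1.0]]
ft_force: [-0.8, 1.0, 1.8]
opening: 0.096
```

```bash
python3 - <<'E'
from h import *
from scipy.optimize import least_squares
s=ctrl.get_state(); print(s["time_s"],s["ee_pos"],s["orientation"],s["opening"],s["ft_force"])
q=np.array([(.4696,.0975),(.4835,.1694),(.5231,.2308),(.581,.2721),(.6258,.286),(s["ee_pos"][0],s["ee_pos"][2])])
print("fit free",least_squares(lambda p:np.hypot(q[:,0]-p[0],q[:,1]-p[1])-p[2],[.655,.1,.185]).x)
print("fit r",least_squares(lambda p:np.hypot(q[:,0]-p[0],q[:,1]-p[1])-.185,[.655,.1]).x)
A=[]
for n in("scene","side"):
    a=cam(n); P=cloud(*a[1:]); b,g,r=[a[0][...,i].astype(int) for i in range(3)]
    # lid points: in the lid slab region
    ok=(P[...,0]>.58)&(P[...,0]<.72)&(P[...,1]>0.03)&(P[...,1]<.23)&(P[...,2]>.115)&(P[...,2]<.26)
    k=P[ok]; print(n,len(k))
    red=ok&(r>g+60)&(r>b+60); print("red",red.sum(),np.nanmedian(P[red],0) if red.sum() else "")
    k=k[k[:,2]<.235]
    for lo in np.arange(.115,.235,.02):
        kk=k[(k[:,2]>=lo)&(k[:,2]<lo+.02)]; 
        if len(kk): print("  z",round(lo+.01,3),len(kk),np.percentile(kk[:,0]+.027*(kk[:,1]-.129),[5,25,50,75,95]))
    A.append(cv2.resize(a[0][60:260,150:400] ,None,fx=1.58,fy=2.0) if 0 else cv2.resize(a[0][60:260,150:350],(400,400),interpolation=cv2.INTER_CUBIC))
cv2.imwrite("pics/c.png",np.hstack(A))
E
```

```text
9.4 [0.6505 0.128  0.2888] [[ 0.0273  0.9996 -0.0039]
 [ 0.9996 -0.0274 -0.012 ]
 [-0.0122 -0.0035 -0.9999]] 0.09596498270887598 [-0.7804  1.0004  1.8269]
fit free [0.6603 0.0985 0.1907]
fit r [0.6557 0.1031]
scene 1755
red 1 [0.6531 0.0763 0.2326]
  z 0.125 283 [0.6518 0.6538 0.6569 0.6593 0.6626]
  z 0.145 287 [0.6514 0.6535 0.6559 0.6583 0.6613]
  z 0.165 294 [0.6508 0.653  0.6552 0.6578 0.6612]
  z 0.185 300 [0.6504 0.6525 0.6546 0.6574 0.6612]
  z 0.205 309 [0.6504 0.6527 0.655  0.6581 0.6611]
  z 0.225 218 [0.6464 0.6501 0.6534 0.6566 0.661 ]
side 767
red 0 
  z 0.125 114 [0.6436 0.6463 0.6493 0.6513 0.6542]
  z 0.145 120 [0.6425 0.6458 0.6484 0.6505 0.6537]
  z 0.165 121 [0.6427 0.6455 0.6475 0.6504 0.655 ]
  z 0.185 121 [0.6419 0.6451 0.6478 0.6499 0.6539]
  z 0.205 124 [0.641  0.6443 0.6471 0.6491 0.6538]
  z 0.225 128 [0.6416 0.6452 0.6481 0.651  0.6548]
```

View pics/c.png

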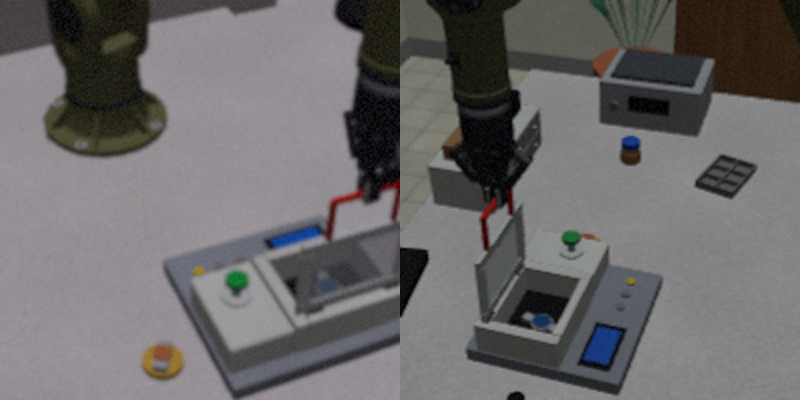

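The lid stands nearly upright with the bow in the gripper. Its face leans about 0.025 rad toward the robot in both cameras, so it needs roughly 5 mm more.

Call:
carry_out(series=[[1,[0,3,0],[0,0,0]],[1,[0,2,0],[0,0,0]],[1,[0,0,0],[0,0,0]],[1,[0,0,0],[0,0,0]],[1,[0,0,0],[0,0,0]]])

```text
time_s: 10.0
ee_pos: [0.6552, 0.1279, 0.2889]
orientation: [[0.027, 1.0, -0.004], [1.0, -0.027, -0.012], [-0.012, -0.004, -1.0]]
ft_force: [-0.4, -0.5, 2.9]
opening: 0.095
```

```bash
python3 - <<'E'
from h import *
s=ctrl.get_state(); print(s["time_s"],s["ee_pos"],s["opening"],s["ft_force"],s["qvel"])
for n in("scene","side"):
  for _ in range(2):
    a=cam(n); P=cloud(*a[1:]); b,g,r=[a[0][...,i].astype(int) for i in range(3)]
    ok=(P[...,0]>.62)&(P[...,0]<.70)&(P[...,1]>0.03)&(P[...,1]<.23)&(P[...,2]>.115)&(P[...,2]<.215)
    k=P[ok]; p=np.linalg.lstsq(np.c_[k[:,2]-.095,k[:,1]-.129,np.ones(len(k))],k[:,0],rcond=None)[0]
    print(n,len(k),"dx/dz",p)
  q=P[(g>r+40)&(g>b+30)&(abs(P[...,0]-.58)<.05)&(abs(P[...,1])<.05)]; print("plunger",np.nanmedian(q,0))
print(ctrl.get_state()["ee_pos"])
E
```

```text
10.0 [0.6552 0.1279 0.2889] 0.09512295662390244 [-0.4157 -0.4544  2.9307] [-0.0009 -0.0003 -0.0006  0.001  -0.0004  0.0002 -0.0009]
scene 1421 dx/dz [0.0098 0.0351 0.6572]
scene 1424 dx/dz [0.0088 0.0354 0.6572]
plunger [ 0.5845 -0.013   0.1206]
side 627 dx/dz [0.0033 0.0341 0.6491]
side 628 dx/dz [0.0016 0.0345 0.6492]
plunger [ 0.579  -0.0072  0.1227]
[0.6552 0.1279 0.2888]
```

```bash
python3 -c "
from bench import ctrl
print(ctrl.close_job())"
```

```text
the job is handed in; nothing more can be done
None
```

I vented the tester, opened the lid to upright, and handed the job in at about 10.3 s of the 53 s allowed, with the gripper still holding the bow.

- **Plunger:** With the lid shut, I pressed it until it stopped at a tool height of about 0.1257 m, with force rising to about 21 N. I held it there for about 1 s and let go. The cameras then showed its top back at about 0.120 m, its height before pressing.
- **Lid:** I gripped the red bow from above at 40 N and swung the lid up along its arc. In the last check the lid's lean was 0.009 rad in the scene camera and 0.002 rad in the side camera. The opening read about 8 mm, the wrist force was about 3 N, and the arm was still.
- **Disagreements:** The two cameras differ by about 8 mm on the lid's x position. A free circle fit to the arc gave a radius of 191 mm instead of 185 mm, and its hinge position was about 5 mm further out than my other estimates. I therefore set upright by the lid's measured slope rather than by position.
- **Other items:** In the last picture I viewed, the watch was still in the chamber, and the holder, jar and parts tray looked in place. I did not measure them. The loupe was only partly in that view, and the blower and driver were not rechecked. The arm did not come down near any of them.

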